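Lift the patty mould plate off its locating pins for washing

TASK

Lift the white mould plate with the two round openings by its handle straight up off its locating pins, keeping it level, and only then carry it, still level, to the shallow metal wash tray. Lower it in lengthwise without dropping it, so that it lies flat on the tray's floor, and let go. Leave the other mould plate, the one with long slots, seated on its own pins.

Things in the scene. Friction and masses are not known exactly. Their poses are not given: they have to be found in the camera images.
- round_plate: White plastic plate to move, 170 (x) x 100 (y) x 12 mm, 0.25 kg, two round 50 mm openings along x. Origin: centre of underside, z up. White bridge handle over its centre: bar 14 (x) x 76 (y) x 14 mm, middle 49 mm above the underside, 30 mm free below it; two 14 mm posts at y = +-31 mm. Grip mid-bar, closing along x. Loose; starts flat on its bed, centred, axes alike, pins in its 12 mm holes.
- round_bed: Dark steel bed, 200 (x) x 120 mm, fixed, under the round-opening plate. Origin: centre of its underside at bench height; z up. Flat top 30 mm above the origin. Two upright 10 mm locating pins at (72, 38) and (-72, -38) mm rise 40 mm above that top: a plate is clear of them when its underside is more than 70 mm above the origin.
- tray: Shallow open wash tray of plain metal, fixed to the bench, 300 (its x) x 200 (its y) x 30 mm high, walls and floor 4 mm. Origin: centre of its underside at bench height; z up. It is empty.
- slot_plate: The other white plate: same size, handle and origin, but with four long narrow slots (14 x 68 mm) instead of round openings. It sits on its own bed like the other's and must stay there.

How it is judged (in metres and radians):
On the way, in this order (a step that is already met when the one before it is completed fails the run):
1. the round-opening plate has been lifted straight up until it is clear of the pins: underside more than 72 mm above the bed's origin, within 20 mm of straight above its seat, level within 10 degrees (z of round_plate in the frame of round_bed above 0.072 m and horizontal distance between round_plate and round_bed below 0.02 m and angle between round_plate's own z axis and vertical below 0.175 rad), for 0.1 s.
2. the plate is lowered into the tray while still held: underside within 15 mm of the tray's floor (z of round_plate in the frame of tray below 0.019 m and horizontal distance between round_plate and tray below 0.08 m and contact force between the fingers and round_plate above 1 N), for 0.1 s.
At the end, for the whole second after the job is handed in: The round-opening plate lies flat (within 5 degrees) and still on the floor of the tray (underside no more than 8 mm above the floor), its centre within 80 mm of the tray's centre, released; the slotted plate is within 10 mm of where it was (z of round_plate in the frame of tray below 0.012 m and horizontal distance between round_plate and tray below 0.08 m and angle between round_plate's own z axis and vertical below 0.09 rad and linear speed of round_plate below 0.02 m/s and distance of slot_plate from where it was at the start of the episode below 0.01 m); the robot touches nothing.
It fails at once if the round-opening plate is tipped more than 15 degrees (angle between round_plate's own z axis and vertical above 0.262 rad).
It fails at once if the slotted plate is moved by more than 15 mm (distance of slot_plate from where it was at the start of the episode above 0.015 m).
It also fails if it takes over 51 s, if anything falls off the work surface, if the arm or the gripper's body presses on something with over 40 N, if the wrist force passes 120 N, or if a joint passes its speed limit or range.

ROBOT

A 7-joint arm with a two-finger parallel gripper is mounted at the origin on the work surface. World frame = base frame: x ahead of the robot, y to its left, z up, the work surface at z = 0. Lengths are in m, angles in degrees, forces in N, time in s.
With the tool pointing down it reaches from about 0.35 to 0.775 m from the base axis. Payload 3.1 kg.
Tool frame: the origin (TCP) lies on the centre line of the jaws, within the pads' length; the fingertips stand 11 mm ahead of it and the grasp point (between the pads) lies 8 mm behind it; z points along the fingers, y is the line along which they close (so a half turn about z gives the same grasp; the last joint's range is limited). The gripper opens to 85 mm and grips with 20 to 120 N. Pads are 22 mm wide; open, the fingers measure 114 mm over their backs; the gripper's body (76 mm by 85 mm) begins 54 mm behind the grasp point. The pads swing forward as they close: fully open they stand 13 mm farther back than shut.
Start: joints at [-67.248, 17.813, 0.802, 86.603, -0.252, 75.585, -1.558], TCP at [0.234, 0.498, 0.242] pointing down, gripper open.
Joint ranges: [-154.91, 154.91], [-16.99, 109.72], [-72.82, 74.43], [7.12, 147.25], [-82.49, 262.49], [11.32, 116.49], [-174.64, 174.64]. Speed limits (degrees/s): [159.86, 159.86, 180, 180, 180, 180, 180].

INTERFACE

Orientations are given as a 3x3 rotation matrix whose columns are the frame's x, y, z axes.
In Python, from bench import arm, set_gripper, kin, viewer gives the robot as it stands. Calls block until the motion is done:
- arm.move_pose(position, orientation): joint-space move of the TCP to a pose.
- arm.move_straight(position, rotation=None, rate=0.15): straight line of the TCP; rotation=None keeps the orientation; rate is the mean speed in m/s.
- arm.move_joints(angles): joint-space move.
- set_gripper(opening, effort=None): opening from 0.0 (shut) to 1.0 (fully open); effort is the grip in N (None keeps the last); returns when the fingers have stopped.
- arm.hold(seconds).
- kin.ik(position, orientation): joint angles nearest the present ones, or None.
- arm.observe(): the state.
- viewer.get_image(name): name is "scene" or "top" or "wrist"; returns a dict with "pixels" (480x640x3 uint8, red, green, blue), "fx", "fy", "cx", "cy" (pixels), "xyz" and "rotation" of the camera in the world. Camera axes: x right, y up, looking along -z (the intrinsics and any distortion apply to the point x, -y, -z); pixel columns grow to the right and rows downward; lengths in m; the calibration is good to about 2 mm. A picture is of the moment at which its call begins. There is no depth.
A pose or a line that the arm cannot do raises arm.PlanningError and nothing moves.
- arm.close_job(): hands the job in; it is judged then, once.
The state is a dict: "time_s": time; "joint_pos": joint angles; "qvel": joint speeds; "effort": joint torques, N m; "tcp_pos": TCP position; "orientation": TCP orientation; "contact_force": force on the tool from outside, world axes, zero at the start; "wrist_torque": the same for the moment, N m; "finger_gap": opening from 0.0 (shut) to 1.0 (fully open); "finger_force": force on a finger pad.
Only numpy, scipy, OpenCV 4.12 (cv2) and the standard library are available. Lean on these libraries where they do the work, as an engineer would, in place of code of your own. Each camera call takes 0.05 s, during which the arm holds its last target. There are 200 camera calls.

## Working session

There is one attempt and no reset: what is moved stays moved. The work goes in short steps, each a Python script; the robot and the scene stay as the last script left them, time stands still between calls to the robot, and variables do not carry over. Pictures are saved under pics/ and viewed, at most 10 in all, crops included, and the job is handed in when it is done.

```bash
mkdir -p pics; ls; python3 - <<'E'
from bench import arm, viewer
import cv2, json, numpy as np
for n in ["scene","top"]:
    d=viewer.get_image(n); cv2.imwrite(f"pics/{n}0.png",d["pixels"][:,:,::-1])
    print(n,{k:(np.round(v,4).tolist()) for k,v in d.items() if k!="pixels"})
    np.savez(f"{n}0.npz",**d)
print(arm.observe()["time_s"])
E
```

```text
pics
scene {'fx': 535.0331, 'fy': 535.0331, 'cx': 309.8465, 'cy': 244.7919, 'xyz': [1.0433, 0.4106, 0.684], 'rotation': [[-0.639, -0.5467, 0.541], [0.7692, -0.4492, 0.4545], [-0.0055, 0.7066, 0.7076]]}
top {'fx': 621.4526, 'fy': 621.4526, 'cx': 320.3761, 'cy': 232.6099, 'xyz': [0.3697, 0.0058, 1.0417], 'rotation': [[0.0243, 0.9846, -0.1732], [-0.9997, 0.0239, -0.0045], [-0.0003, 0.1733, 0.9849]]}
0.1
```

View pics/scene0.png

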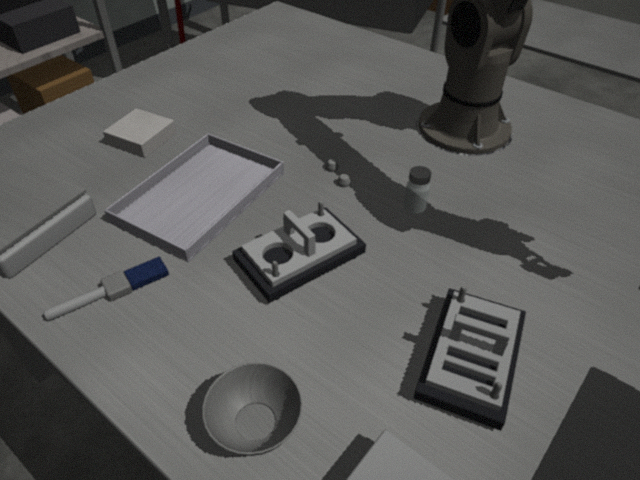

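View pics/top0.png

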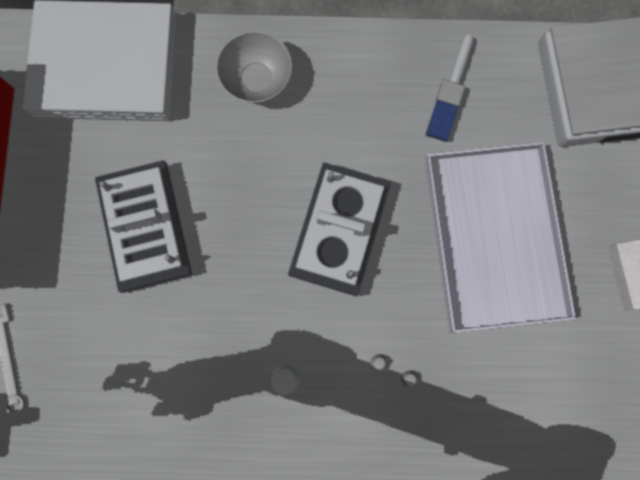

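The scene view shows the round plate at about (300,250), its handle spanning (287,212)-(313,240), the tray at (195,195) and the slot plate at (475,350). In the top view the round plate is at (340,228), the tray at (502,238) and the slot plate at (145,225). I'll enlarge both for accurate pixels.

```bash
python3 - <<'E'
import cv2,numpy as np
a=cv2.imread("pics/top0.png")[150:310,280:410]; b=cv2.imread("pics/scene0.png")[195:305,225:375]
A=cv2.resize(a,None,fx=3,fy=3,interpolation=3); B=cv2.resize(b,None,fx=2.6,fy=2.6,interpolation=3)
h=max(A.shape[0],B.shape[0]); c=np.zeros((h,A.shape[1]+B.shape[1],3),np.uint8); c[:A.shape[0],:A.shape[1]]=A; c[:B.shape[0],A.shape[1]:]=B
c=cv2.convertScaleAbs(c,alpha=1.3); print(c.shape,A.shape); cv2.imwrite("pics/crop1.png",c)
E
```

```text
(480, 780, 3) (480, 390, 3)
```

View pics/crop1.png

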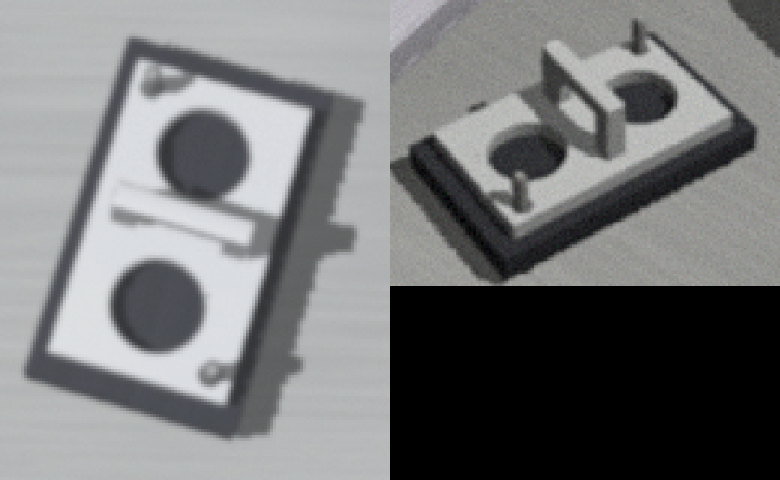

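The crop shows the handle bar top centred at crop (185,213) in the top view and (583,70) in the scene view. The openings are at (203,155)/(157,306) and (640,97)/(530,153). I'll triangulate these points, plus the tray rim corners.

```bash
cat > geo.py <<'E'
import numpy as np
def ray(d,u,v):
    r=np.array([(u-d["cx"])/d["fx"],-(v-d["cy"])/d["fy"],-1.0]); r=d["rotation"]@r
    return d["xyz"],r/np.linalg.norm(r)
def tri(obs):
    A=np.zeros((3,3));b=np.zeros(3);R=[]
    for d,u,v in obs:
        o,r=ray(d,u,v);P=np.eye(3)-np.outer(r,r);A+=P;b+=P@o;R.append((o,P))
    p=np.linalg.solve(A,b);return p,[np.linalg.norm(P@(p-o))*1e3 for o,P in R]
def at_z(d,u,v,z):
    o,r=ray(d,u,v);return o+r*(z-o[2])/r[2]
E
python3 - <<'E'
import numpy as np
from geo import *
T=dict(np.load("top0.npz"));S=dict(np.load("scene0.npz"))
t=lambda u,v:(T,280+u/3,150+v/3); s=lambda u,v:(S,225+(u-390)/2.6,195+v/2.6)
for n,a,b in [("bar top",t(185,213),s(583,70)),("holeA",t(203,155),s(640,97)),("holeB",t(157,306),s(530,153)),
 ("plTR",t(313,107),s(737,122)),("plBR",t(228,407),s(513,236)),
 ("trTL",(T,428,155),(S,184,252)),("trTR",(T,547,145),(S,106,211)),("trBR",(T,576,318),(S,208,136)),("trBL",(T,453,332),(S,284,162))]:
    p,e=tri([a,b]); print(n,p.round(4),np.round(e,1))
print("plate corners z=.042:");c=[at_z(*t(*q),.042) for q in [(133,60),(313,107),(228,407),(47,352)]];print(np.round(c,4),np.mean(c,0))
print("tray z=.03");c=np.array([at_z(T,*q,.03) for q in [(428,155),(547,145),(576,318),(453,332)]]);print(c.round(4),c.mean(0),np.linalg.norm(c-np.roll(c,1,0),axis=1))
E
```

```text
bar top [ 0.5566 -0.022   0.086 ] [0.9 0.9]
holeA [ 0.5699 -0.0038  0.0925] [32. 32.]
holeB [ 0.5441 -0.0375 -0.0141] [34.4 34.4]
plTR [ 5.710e-01 -2.000e-04  1.085e-01] [93.3 93.3]
plBR [ 0.5061 -0.0923 -0.1773] [40.4 40.4]
trTL [ 0.6884 -0.1703  0.0222] [1.1 1.1]
trTR [ 0.7099 -0.3724  0.019 ] [1.9 1.9]
trBR [ 0.4174 -0.4084  0.0195] [1.5 1.5]
trBL [ 0.3903 -0.2066  0.0272] [0.7 0.7]
plate corners z=.042:
[[ 0.6514  0.0064  0.042 ]
 [ 0.627  -0.0936  0.042 ]
 [ 0.4603 -0.049   0.042 ]
 [ 0.4876  0.0489  0.042 ]] [ 0.55655018 -0.02182855  0.042     ]
tray z=.03
[[ 0.6852 -0.1682  0.03  ]
 [ 0.7077 -0.3699  0.03  ]
 [ 0.4178 -0.4054  0.03  ]
 [ 0.3906 -0.2067  0.03  ]] [ 0.55032816 -0.2875248   0.03      ] [0.29706398 0.20296229 0.29206318 0.20055018]
```

Bar top triangulates to z 0.086, as expected (30+56 mm). The plate centre is (0.557,-0.022) with yaw about -15°. The tray centre is (0.551,-0.288) with its long axis at about +7°. I'll approach above the plate and take a wrist look.

```bash
cat >> geo.py <<'E'
def R(yaw,flip=1):
    a=np.radians(yaw); y=flip*np.array([np.cos(a),np.sin(a),0]); z=np.array([0,0,-1.]); return np.column_stack([np.cross(y,z),y,z])
E
python3 - <<'E'
from bench import arm,set_gripper,kin,viewer
import numpy as np,cv2
from geo import *
for f in (1,-1):
    for p,y in [((.5566,-.022,.2),-15),((.551,-.288,.2),7.2),((.551,-.288,.045),7.2)]:
        q=kin.ik(p,R(y,f)); print(f,None if q is None else np.round(q,1))
f=min((1,-1),key=lambda f:abs(kin.ik((.5566,-.022,.2),R(-15,f))[6]))
print("flip",f)
arm.move_pose([.5566,-.022,.2],R(-15,f))
d=viewer.get_image("wrist");np.savez("w1.npz",**d);cv2.imwrite("pics/w1.png",d["pixels"][:,:,::-1])
o=arm.observe();print(o["time_s"],o["tcp_pos"],o["contact_force"],d["xyz"])
E
```

```text
1 [-30.3  23.9  42.7  90.7 -16.8  72.    0.1]
1 [ -9.9  38.9  61.9  79.9 -34.1  81.1  58.8]
1 [-10.8  50.7  62.3  90.2 -47.3  68.8  68.2]
-1 [-14.6  20.7  20.3  90.1  -7.4  70.6 171.9]
-1 [ -10.9   40.1   64.4   79.9  -35.9   81.9 -119.9]
-1 [ -11.5   51.9   64.2   90.2  -49.    69.9 -110.7]
flip 1
2.3417 [ 0.55676332 -0.02003864  0.19985344] [-0.02990985  0.08857737  0.31300839] [0.57466931 0.04445005 0.33148802]
```

View pics/w1.png

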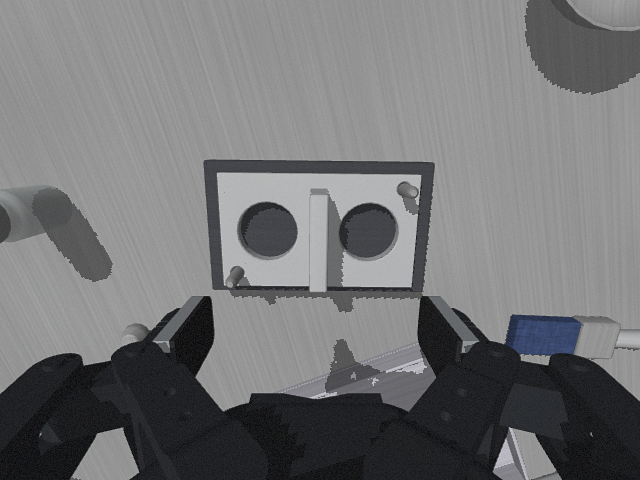

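The wrist view shows the two round openings at (267,230) and (369,230). The bar runs vertically from (318,193) to (318,291), square to the jaws. I'll check these in world coordinates, then descend and grasp.

```bash
python3 - <<'E'
from bench import arm,set_gripper,kin,viewer
import numpy as np,cv2
from geo import *
d=dict(np.load("w1.npz"))
a=at_z(d,267.5,230,.042);b=at_z(d,369,230,.042); e1=at_z(d,318.5,194,.086);e2=at_z(d,318.5,291,.086)
print(a,b,(a+b)/2,np.linalg.norm(a-b)); print(e1,e2,(e1+e2)/2,np.linalg.norm(e1-e2))
v=b-a if b[0]>a[0] else a-b
print("yaw",np.degrees(np.arctan2(v[1],v[0])))
c=((e1+e2)/2)[:2]
print(arm.observe()["tcp_pos"])
T=dict(np.load("top0.npz"));S=dict(np.load("scene0.npz"))
for o in [tri([(T,318.5+22.8,150+213/3),(S,225+193/2.6,195+70/2.6),(d,318.5,243)])]: print(o)
E
```

```text
[ 0.51761767 -0.00735891  0.042     ] [ 0.60272848 -0.0297174   0.042     ] [ 0.56017307 -0.01853816  0.042     ] 0.08799859158248184
[0.56920876 0.01649298 0.086     ] [ 0.55041171 -0.05564739  0.086     ] [ 0.55981023 -0.0195772   0.086     ] 0.0745490599855965
yaw -14.718948372599272
[ 0.55676332 -0.02003864  0.19985344]
(array([ 0.55807121, -0.020357  ,  0.08650607]), [np.float64(2.093149449201124), np.float64(1.1734016509192935), np.float64(2.7230077921983056)])
```

```bash
python3 - <<'E'
from bench import arm,set_gripper,kin,viewer
import numpy as np,cv2
from geo import *
def st(s):
    o=arm.observe();print(s,round(o["time_s"],2),np.round(o["tcp_pos"],4),np.round(o["contact_force"],1),round(float(o["finger_gap"]),3),np.round(o["finger_force"],1),np.round(o["wrist_torque"],2))
r=R(-14.8)
arm.move_straight([.558,-.021,.12],r); st("above")
arm.move_straight([.558,-.021,.071],rate=.08); st("down")
set_gripper(0.3,25); st("half")
set_gripper(0.0,40); st("grip")
d=viewer.get_image("wrist");np.savez("w2.npz",**d);cv2.imwrite("pics/w2.png",d["pixels"][:,:,::-1])
E
```

```text
above 3.02 [ 0.5586 -0.0211  0.1206] [-0.8 -0.4  0.5] 1.006 0.0 [0.01 0.07 0.01]
down 3.78 [ 0.5582 -0.0212  0.0711] [-0.3  0.2 -0. ] 0.997 0.0 [-0.02  0.02  0.02]
half 4.38 [ 0.558 -0.021  0.071] [-0.1 -0.6  0.2] 0.299 0.0 [-0.05 -0.04  0.05]
grip 4.63 [ 0.5582 -0.0211  0.0711] [-0.1 -0.2  0.9] 0.153 40.0 [-0.04  0.   -0.02]
```

View pics/w2.png

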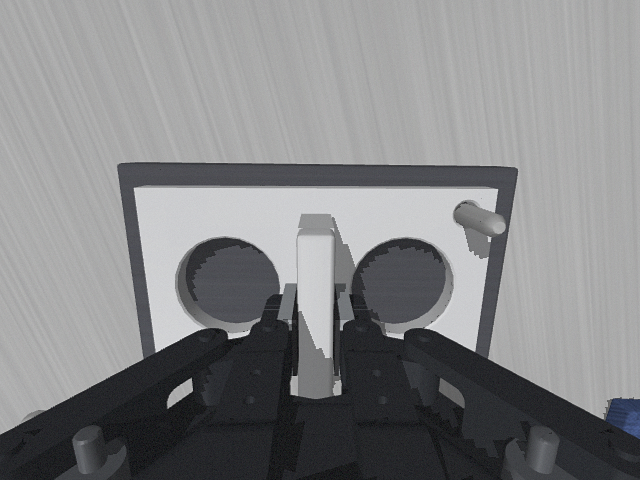

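The pads clamp the bar at mid-length, around (318,300), with 40 N on the finger and almost no side load. The right pin is at (480,218). Now I'll lift straight up.

```bash
python3 - <<'E'
from bench import arm,set_gripper,kin,viewer
import numpy as np,cv2
from geo import *
def st(s):
    o=arm.observe();print(s,round(o["time_s"],2),np.round(o["tcp_pos"],4),np.round(o["contact_force"],1),round(float(o["finger_gap"]),3),np.round(o["finger_force"],1),np.round(o["wrist_torque"],2))
set_gripper(0.0,60)
arm.move_straight([.558,-.021,.081],rate=.03); st("1cm")
arm.move_straight([.558,-.021,.165],rate=.06); st("up")
arm.hold(.4); st("held")
for n in("wrist","scene"):
    d=viewer.get_image(n);np.savez(n+"3.npz",**d);cv2.imwrite(f"pics/{n}3.png",d["pixels"][:,:,::-1])
a=cv2.imread("pics/wrist3.png");b=cv2.imread("pics/scene3.png")[60:420,0:500]
a=cv2.resize(a,(400,300),interpolation=3);b=cv2.resize(b,(400,288),interpolation=3);cv2.imwrite("pics/both3.png",np.vstack([a,b]))
E
```

```text
1cm 5.38 [ 0.5579 -0.021   0.0811] [ 0.3  0.2 -2.1] 0.154 58.6 [-0.09 -0.2   0.01]
up 6.93 [ 0.5576 -0.021   0.1645] [ 0.2  0.6 -2.5] 0.155 58.6 [0.03 0.01 0.04]
held 7.33 [ 0.558  -0.021   0.1649] [ 0.2  0.6 -2.3] 0.154 58.6 [-0.   -0.02 -0.02]
```

View pics/both3.png

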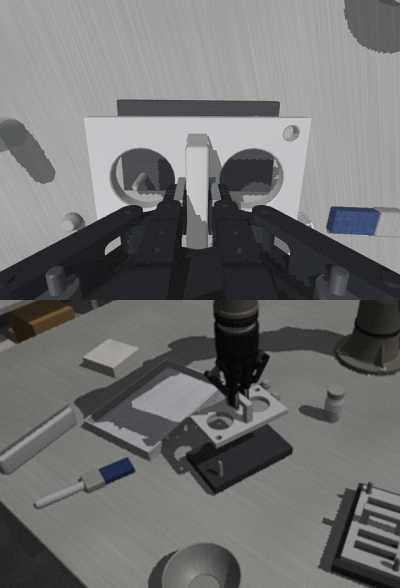

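The plate hangs level, clear of both pins (empty pin hole at about (291,132)), and the wrist reads 2.4 N, which is the plate's weight. Now I'll carry it and lower it.

```bash
python3 - <<'E'
from bench import arm,set_gripper,kin,viewer
import numpy as np,cv2
from geo import *
def st(s):
    o=arm.observe();print(s,round(o["time_s"],2),np.round(o["tcp_pos"],4),np.round(o["contact_force"],1),round(float(o["finger_gap"]),3),np.round(o["finger_force"],1),np.round(o["wrist_torque"],2));return o
r=R(7.2)
arm.move_straight([.551,-.288,.165],r,rate=.09); st("over")
arm.move_straight([.551,-.288,.058],rate=.06); o=st("low")
z=.052
while z>.040:
    arm.move_straight([.551,-.288,z],rate=.02); arm.hold(.2); o=st("z")
    if o["contact_force"][2]>1: break
    z-=.0015
d=viewer.get_image("scene");np.savez("scene4.npz",**d)
cv2.imwrite("pics/scene4.png",cv2.resize(d["pixels"][80:320,40:360,::-1],None,fx=2,fy=2,interpolation=3))
E
```

```text
over 10.55 [ 0.5511 -0.2876  0.165 ] [ 0.1  0.8 -1.9] 0.148 58.6 [-0.05  0.02  0.01]
low 12.48 [ 0.5513 -0.2882  0.0584] [ 0.8 -1.  -1.8] 0.15 58.6 [ 0.02 -0.   -0.  ]
z 13.13 [ 0.5511 -0.2881  0.0521] [-0.3  0.4 -1.5] 0.149 58.6 [-0.01 -0.03 -0.06]
z 13.58 [ 0.551  -0.288   0.0505] [-1.1  0.4 -2.1] 0.153 58.6 [0.02 0.04 0.01]
z 14.03 [ 0.551 -0.288  0.049] [ 0.7 -0.1 -2.7] 0.155 58.6 [ 0.04 -0.04  0.02]
z 14.48 [ 0.551  -0.288   0.0475] [ 0.  -0.2 -3.1] 0.154 58.6 [-0.    0.04  0.03]
z 14.93 [ 0.551 -0.288  0.046] [-0.8 -0.3 -1.9] 0.152 58.6 [-0.02 -0.01  0.01]
z 15.38 [ 0.5513 -0.2882  0.0452] [-1.9  1.7  4.5] 0.154 59.4 [0.15 0.26 0.01]
```

View pics/scene4.png

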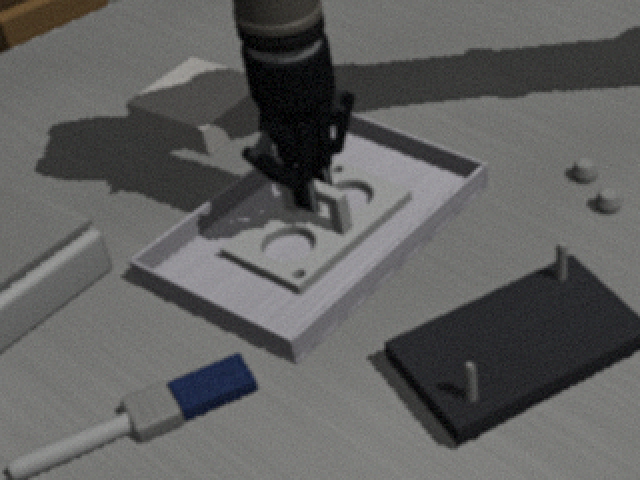

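The plate lies flat and lengthwise in the tray (centre at about (318,230) in the crop), with floor contact at the expected height. I'll release and retreat.

```bash
python3 - <<'E'
from bench import arm,set_gripper,kin,viewer
import numpy as np,cv2
from geo import *
set_gripper(0.5); arm.hold(.2)
arm.move_straight([.551,-.288,.25],rate=.1); arm.hold(.5)
o=arm.observe();print(o["time_s"],np.round(o["tcp_pos"],4),np.round(o["contact_force"],1),o["finger_force"])
d=viewer.get_image("scene");s=d["pixels"][:,:,::-1];w=viewer.get_image("wrist")["pixels"][:,:,::-1]
cv2.imwrite("pics/end.png",np.vstack([cv2.resize(s,(400,300),interpolation=3),cv2.resize(w,(400,300),interpolation=3)]))
E
```

```text
18.7333 [ 0.551 -0.288  0.25 ] [0.2 0.4 0.1] 0.0
```

View pics/end.png

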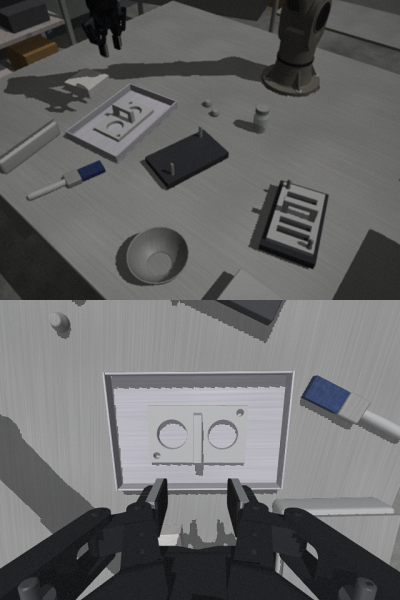

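The plate lies flat and centred in the tray (wrist view (198,434)), the gripper is free of it, and the slot plate is untouched on its bed. I'm handing the job in.

```bash
python3 -c "
from bench import arm
print(arm.close_job())"
```

```text
the job is handed in; nothing more can be done
None
```

The round-opening plate was lifted straight up off its pins, carried level, and now lies flat, lengthwise and released in the tray; the slotted plate looks undisturbed, and the job was handed in at about 19 s (no verdict returned).

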